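# Load the shutter slab into a seed meter and latch it

## Robot

A 7-joint arm with a two-finger parallel gripper is mounted at the origin on the work surface. World frame = base frame: x ahead of the robot, y to its left, z up, the work surface at z = 0. Lengths are in mm, angles in rad, forces in N, time in s.
With the tool pointing down it reaches from about 425 to 875 mm from the base axis. Payload 8.4 kg.
Tool frame: the origin (TCP) lies midway between the tips of the shut fingers; the grasp point (between the pads) lies 19 mm behind it; z points along the fingers, y is the line along which they close (so a half turn about z gives the same grasp; the last joint's range is limited). The gripper opens to 85 mm and grips with 20 to 120 N. Pads are 22 mm wide; open, the fingers measure 114 mm over their backs; the gripper's body (76 mm by 85 mm) begins 54 mm behind the grasp point. The pads swing forward as they close: fully open they stand 13 mm farther back than shut.
Start: joints at [-1.385, 0.333, 0.04, 1.465, -0.013, 1.343, -0.059], TCP at [182.629, 623.787, 231.308] pointing down, gripper open.
Joint ranges: [-2.58, 2.58], [-0.38, 2.09], [-1.3, 1.39], [0.25, 2.4], [-1.5, 4.64], [0.08, 2.09], [-2.65, 2.65]. Speed limits (rad/s): [2.22, 2.22, 2.79, 2.79, 3.14, 3.14, 3.14].

## Interface

Orientations are given as a unit quaternion [w, x, y, z].
In Python, from plant import manip gives the robot as it stands.
- The arm moves only by the tool move_arm, never from a script. Its argument "deltas" is one flat list of numbers, 7 for each row, row after row: the turn, a rotation vector about the world's x, y, z as a fraction of full scale, then the shift along the world's x, y, z as a fraction of full scale, then the closure, from 0 (fully open) to 1 (shut). A call has 1 to 5 rows; each row shifts and turns the commanded pose from where the row before left it; what a row does not reach is not made up. Full scale, the value 1, is 0.03 m for a shift and 0.08 rad for a turn. A row lasts 1/8 s, in which the tool goes at most 62.5 mm and 10.7 degrees, less where a joint would pass 70% of its speed; a pose out of reach is approached as far as the arm can. A call with a number of a shift or a turn outside -1 to 1 is refused whole. A call with a gripper value outside its range is refused whole. The fingers move at their own pace and stop on an object; the grip force is fixed at half the most. Time passes only in rows, so rows that do not move let the fingers close. It gives the time, the measured TCP pose, the force, the opening and the grip force at its end, in the units of the state.
- manip.get_obs(): the state, without advancing time (a new reading comes with each control period).
- manip.capture(name): name is "scene" or "side" or "wrist"; returns the picture (480x640x3 uint8, red, green, blue); there is no depth.
- manip.camera_info(name): a dict with "mtx" (3x3 intrinsics, pixels), "dist" ([k1, k2, p1, p2, k3] as OpenCV has them; the pictures are not rectified), "rvec" (rotation vector, rad) and "tvec" (3), from world to camera coordinates, as OpenCV has them. Camera axes: x right, y down, z forward; pixel columns grow to the right and rows downward; lengths in mm; the calibration is good to about 2 mm. A picture is of the moment at which its call begins: read the wrist's pose just before it. camera_info takes no time and is no camera call; for the wrist camera it gives the pose at the moment of the call.
- manip.hand_in(): hands the job in; it is judged then, once.
Trained networks look in the newest picture that a camera, given by its name, has taken for a name from the list of things; names that differ only in an ending like _2 or _b are one class to them, and where a whole thing is asked for, a point or a joint stands for the part that bears it (a point fixed in the world has none). Each returns a list of dicts, best first, with "confidence" (0 to 1); they miss things now and then, are a little off and sometimes report something else, mostly with a low value. They report only what shows in the picture. A call takes as long as a camera call. They do not tell look-alikes from the thing itself.
- manip.find_in(target, camera): "centre" ([x, y, z] in mm, in world coordinates, good to about 4 mm: the middle of the surface that is visible of it).
- manip.trace(target, camera): "pixels" (480x640 bool, what is visible of it).
The state is a dict: "t": time; "qpos": joint angles; "qd": joint speeds; "effort": joint torques, N m; "tcp_pos": TCP position; "orientation": TCP orientation; "contact_force": force on the tool from outside, world axes, zero at the start; "torque": the same for the moment, N m; "gripper_width": finger opening in mm; "gripper_force": force on a finger pad.
Only numpy, scipy, OpenCV 4.12 (cv2) and the standard library are available. Lean on these libraries where they do the work, as an engineer would, in place of code of your own. Each camera call takes 0.05 s, during which the arm holds its last target. There are 200 camera calls.

## Task

Swing the seed meter's keeper fully open, slide the flat black plastic shutter slab along the bench into the meter's slot until it is fully home against the end stop, then swing the keeper shut behind the slab. Keep the slab on the bench, do not disturb the other things, and let go at the end.

Things in the scene. Friction and masses are not known exactly. Their poses are not given: they have to be found in the camera images.
- meter: Grey low seed-meter body, fixed to the bench. Origin: centre of the slot's mouth at bench height; y = the way the slab goes in, x = across to the fence side, away from the robot (world y and x at zero yaw), z up. A gear case 130 mm wide, 60 mm high (shaft on it to 92 mm) stands from y +150 to +210 mm
- mouth (a point): Centre of the slot's mouth, 7 mm above the bench. The slot is 98 mm wide (meter x -49 to +49), 14.5 mm high and 133 mm deep (end stop at meter y = +133); the bench is its floor. Lips 10 mm thick (top at z 24.5) cover 27 mm along each side; the middle is open above. The near cheek is 16 mm thick (x -65 to -49), its entry flared about 7 mm
- fence_end (a point): Outer end of the fence, on the face the slab slides along, at meter x = +49, y = -233, z = 14 mm (its top edge). The fence is a straight rail 14 mm high and 16 mm thick; its face is in line with the slot's far wall and runs from here to the mouth
- slab: Loose flat black plastic slab, 95 mm wide (x), 145 long (y), 12 thick, about 0.25 kg; three thin grey ribs on top near its rear (-y) end. Origin: centre of its underside. Starts flat on the bench before the mouth, on the robot's side of the fence, up to 0.35 rad askew. Fully home its front is against the stop, its rear sticks out 12 mm from the mouth, its origin is at meter y = +60.5 mm
- keeper (a joint): Angle of the keeper, rad: 0 = shut (latching arm across the near corner of the mouth, handle pointing away from the fence, to meter -x); 1.5 = fully open (turned clockwise seen from above: latching arm along -y, clear of the path of a slab lying against the fence; handle along +y beside the meter). Turns about an upright pivot, 0.08 N m friction, stays where it is left
- knob (a point): On the axis of the keeper's upright black handle knob (18 mm diameter, z 16 to 62 mm above the bench), at z = 50 mm; 62 mm from the pivot; it moves with the keeper
- pivot (a point): The keeper's pivot axis, at meter x = -78, y = -22, z = 16 mm, fixed. The keeper is a straight flat steel bar 14 mm wide, z 4 to 16 mm: latching arm 58 mm on one side of the pivot, handle arm 69 mm on the other. Shut, its face is 3 mm behind the rear end of a slab that is home, and overlaps it by 27 mm
- funnel_stand: Bystander, fixed: steel ring stand 312 mm high with a clear funnel; origin under the funnel's axis, base 140 x 100 mm from 50 mm this side to 90 mm beyond in x
- cup: Bystander: red cup, 75 mm high, 68 mm wide, standing on the stand's base under the funnel; origin at its underside
- sprocket: Bystander: steel sprocket lying flat, 88 mm wide, 20 mm high; origin at the centre of its underside
- roller: Bystander: green nylon roller standing upright, 48 mm wide, 55 mm high; origin at the centre of its underside
- bushing: Bystander: brass bushing standing upright, 40 mm wide, 35 mm high; origin at the centre of its underside
- wrench: Bystander: steel wrench 180 mm long lying beyond the fence; origin at its middle
There are look-alikes about, which are no part of the job. Several things have the shape of the slab; the one meant has the colours described above.

How it is judged:
By the outcome, as a careful person would: the job done as asked, in the order asked, and still so for the second after the job is handed in, with the robot touching nothing.
It also fails if it takes over 72 s, if anything falls off the work surface, if the arm or the gripper's body presses on something with over 40 N, if the wrist force passes 120 N, or if a joint passes its speed limit or range.

## Working session

There is one attempt and no reset: what is moved stays moved. The work goes in short steps, Python scripts to look and compute and a tool call to move; the robot and the scene stay as the last step left them, time stands still between calls to the robot, and variables do not carry over. Pictures are saved under pics/ and viewed, at most 10 in all, crops included, and the job is handed in when it is done.

Besides the shell and the picture viewer there is one more tool, called after ">>>" as name(argument=value, ...) on one line, values as JSON. move_arm: Moves the arm, as the interface text tells. Shift numbers are shares of 0.03 m and turn numbers shares of 0.08 rad, none past 1 either way. Its arguments: {"type":"object","properties":{"deltas":{"type":"array"}},"required":["deltas"]}

```bash
mkdir -p pics; ls; cat > h.py <<'E'
import numpy as np, cv2
from plant import manip
def info(c):
    i=manip.camera_info(c); return [np.array(i[k],float) for k in("mtx","dist","rvec","tvec")]
def proj(c,P,ci=None):
    m,d,r,t=ci or info(c); return cv2.projectPoints(np.array(P,float).reshape(-1,1,3),r,t,m,d)[0].reshape(-1,2)
def ray(c,px,ci=None):
    m,d,r,t=ci or info(c); R=cv2.Rodrigues(r)[0]
    u=cv2.undistortPoints(np.array(px,float).reshape(-1,1,2),m,d).reshape(-1,2)
    D=np.c_[u,np.ones(len(u))]@R; return -R.T@t.ravel(), D
def onz(c,px,z,ci=None):
    o,D=ray(c,px,ci); return o+D*((z-o[2])/D[:,2])[:,None]
def save(n,im): cv2.imwrite(f"pics/{n}.png",im[:,:,::-1])
E
python3 - <<'E'
from h import *
o=manip.get_obs(); print(o['t'],o['tcp_pos'],o['orientation'],o['gripper_width'])
a=manip.capture("scene"); save("scene0",a)
b=manip.capture("side"); save("side0",b)
for c in("scene","side"):
    for n in("slab","meter","mouth","fence_end","keeper","knob","pivot","sprocket","roller","bushing","cup","wrench"):
        try:
            r=manip.find_in(n,c)
            print(c,n,[(np.round(x['centre']).tolist(),round(x['confidence'],2),proj(c,x['centre']).round().tolist()[0]) for x in r[:4]])
        except Exception as e: print(c,n,e)
E
```

```text
pics
0.0 [182.49810287 623.35809107 230.42421858] [-7.53191152e-05  1.41921925e-01  9.89877509e-01 -8.24484807e-04] 85.53847782981074
scene slab [([352.0, -37.0, 16.0], 0.96, [322.0, 196.0]), ([553.0, -112.0, 13.0], 0.93, [251.0, 235.0]), ([710.0, -332.0, 11.0], 0.77, [135.0, 243.0]), ([267.0, -369.0, 11.0], 0.68, [237.0, 141.0])]
scene meter [([609.0, 182.0, 26.0], 0.9, [350.0, 298.0])]
scene mouth [([616.0, 186.0, 27.0], 0.62, [350.0, 301.0])]
scene fence_end [([609.0, 184.0, 28.0], 0.79, [351.0, 298.0])]
scene keeper [([488.0, 64.0, 15.0], 0.74, [330.0, 244.0])]
scene knob [([490.0, 64.0, 16.0], 0.89, [330.0, 244.0])]
scene pivot [([337.0, 235.0, 26.0], 0.59, [426.0, 228.0]), ([610.0, 181.0, 24.0], 0.56, [349.0, 299.0])]
scene sprocket [([338.0, -212.0, 8.0], 0.63, [268.0, 173.0])]
scene roller [([569.0, -444.0, 44.0], 0.74, [139.0, 182.0])]
scene bushing [([335.0, 240.0, 24.0], 0.54, [429.0, 229.0])]
scene cup [([562.0, 458.0, 61.0], 0.84, [492.0, 330.0]), ([610.0, 185.0, 25.0], 0.53, [351.0, 299.0])]
scene wrench [([792.0, -110.0, 9.0], 0.89, [186.0, 306.0])]
side slab [([550.0,
[... 167 characters left out ...]
, 470.0])]
side meter [([564.0, 164.0, 25.0], 0.79, [302.0, 201.0])]
side mouth [([571.0, 161.0, 26.0], 0.76, [305.0, 201.0])]
side fence_end [([568.0, 156.0, 25.0], 0.79, [305.0, 203.0])]
side keeper [([485.0, 56.0, 15.0], 0.92, [290.0, 249.0])]
side knob [([495.0, 54.0, 16.0], 0.9, [295.0, 248.0])]
side pivot [([567.0, 161.0, 24.0], 0.69, [303.0, 202.0])]
side sprocket [([325.0, -222.0, 7.0], 0.94, [275.0, 391.0])]
side roller [([545.0, -462.0, 56.0], 0.72, [457.0, 446.0])]
side bushing [([322.0, 221.0, 20.0], 0.56, [194.0, 221.0])]
side cup [([488.0, 56.0, 17.0], 0.63, [292.0, 248.0]), ([546.0, 445.0, 67.0], 0.58, [247.0, 119.0])]
side wrench [([771.0, -114.0, 6.0], 0.96, [443.0, 261.0])]
```

```bash
python3 - <<'E'
from h import *
a=cv2.imread("pics/scene0.png");b=cv2.imread("pics/side0.png")
# crops, both enlarged
c=cv2.resize(a[130:390,100:520],None,fx=1.9,fy=1.9,interpolation=cv2.INTER_CUBIC)
d=cv2.resize(b[150:450,180:560],None,fx=1.95,fy=1.95,interpolation=cv2.INTER_CUBIC)
cv2.imwrite("pics/sc1.png",c);cv2.imwrite("pics/sd1.png",d);print(c.shape,d.shape)
E
```

```text
(494, 798, 3) (585, 741, 3)
```

View pics/sc1.png

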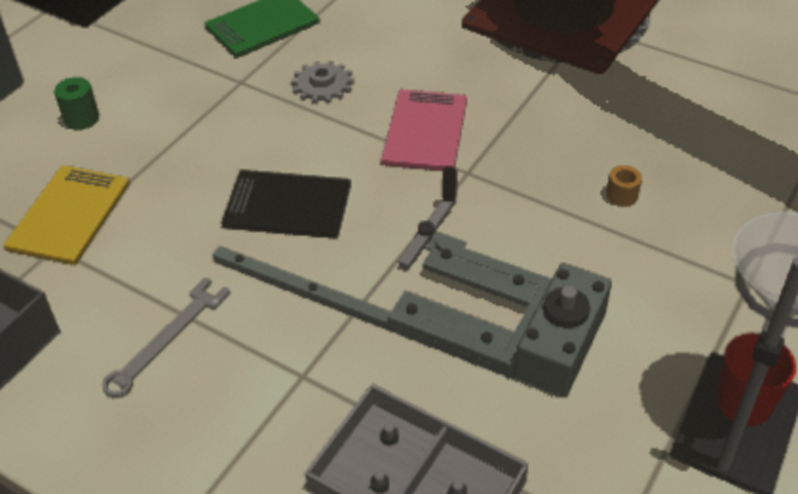

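View pics/sd1.png

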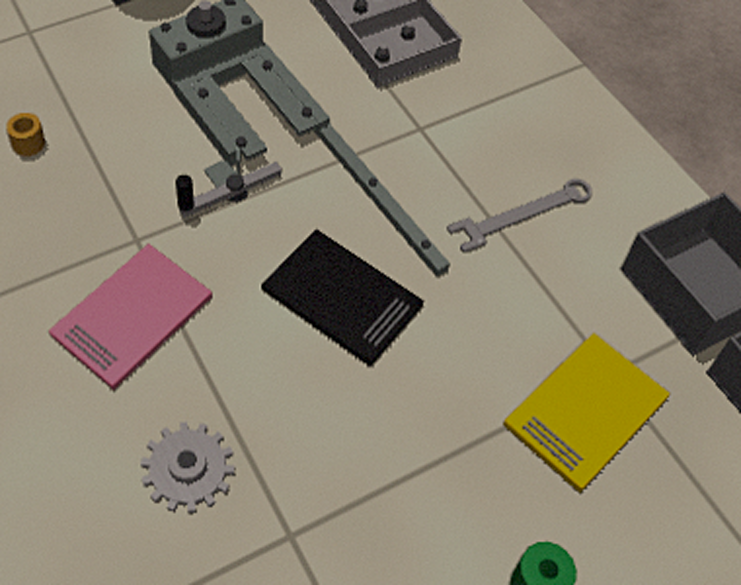

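Candidates for the slab, by scene pixel: black (251,235), pink (322,196), yellow (135,243), green (237,141). I take the black one with grey ribs, at side pixel (356,300). The crops show its ribbed end on the -y side, the keeper partly turned with its black knob at scene (336,220) / side (274,248), and the fence end at scene (215,261). Next I fit the models to the masks.

```bash
cat >> h.py <<'E'
from scipy.optimize import minimize
def box(x0,x1,y0,y1,z0,z1): return np.array([[x,y,z] for x in(x0,x1) for y in(y0,y1) for z in(z0,z1)],float)
def tf(P,p): # p = X,Y,yaw
    c,s=np.cos(p[2]),np.sin(p[2]); P=np.array(P,float).reshape(-1,3)
    return np.c_[c*P[:,0]-s*P[:,1]+p[0], s*P[:,0]+c*P[:,1]+p[1], P[:,2]]
METER=[box(49,65,-233,0,0,14),box(49,65,0,150,0,24.5),box(-65,-49,7,150,0,24.5),box(22,65,0,150,14.5,24.5),box(-65,-22,4,150,14.5,24.5),box(-65,65,150,210,0,60)]
SLAB=[box(-47.5,47.5,-72.5,72.5,0,12)]
def render(c,boxes,p,ci,k=3):
    im=np.zeros((480*k,640*k),np.uint8)
    for b in boxes:
        q=(proj(c,tf(b,p),ci)+.5)*k-.5
        cv2.fillConvexPoly(im,cv2.convexHull(np.round(q*16).astype(np.int32)),255,shift=4)
    return cv2.resize(im,(640,480),interpolation=cv2.INTER_AREA)/255.
def fit(boxes,masks,p0,ign={}):
    ci={c:info(c) for c in masks}
    def f(v):
        e=0
        for c,m in masks.items():
            r=render(c,boxes,v*[1,1,.01],ci[c]); w=1-ign.get(c,0)
            e+=(np.abs(r-m)*w).sum()/m.sum()
        return e
    b=None
    for k in range(3):
        x=np.array(p0 if b is None else b.x*[1,1,.01])/[1,1,.01]
        s=[12,4,1.5][k]
        b=minimize(f,x,method='Nelder-Mead',options=dict(initial_simplex=np.array([x,x+[s,0,0],x+[0,s,0],x+[0,0,s]]),xatol=.05,fatol=1e-4))
    return b.x*[1,1,.01],b.fun
E
python3 - <<'E'
from h import *
manip.capture("scene");manip.capture("side")
M={}
for c in("scene","side"):
    for n in("meter","slab","keeper"):
        r=manip.trace(n,c)
        for x in r[:5]:
            ys,xs=np.nonzero(x['pixels']); print(c,n,round(x['confidence'],2),len(xs),xs.mean().round(),ys.mean().round(),xs.min(),xs.max(),ys.min(),ys.max())
        if n=="meter": M[c,n]=r[0]['pixels']
        elif n=="slab":
            t={"scene":(251,235),"side":(356,300)}[c]
            M[c,n]=min(r,key=lambda x:np.hypot(*(np.argwhere(x['pixels']).mean(0)[::-1]-t)))['pixels']
        else: M[c,n]=r[0]['pixels']
np.savez("m.npz",**{a+"_"+b:v for (a,b),v in M.items()})
S=("scene","side")
for ks in (S,S[:1],S[1:]):
    print(ks,"meter",fit(METER,{c:M[c,"meter"].astype(float) for c in ks},[570,60,0.1]))
    for y in(0,.3): print("slab",fit(SLAB,{c:M[c,"slab"].astype(float) for c in ks},[550,-115,y]))
E
```

```text
scene meter 0.91 6647 349.0 290.0 212 421 217 338
scene meter 0.33 434 327.0 246.0 310 340 218 271
scene slab 0.95 1929 251.0 237.0 217 284 219 254
scene slab 0.77 1177 238.0 142.0 208 267 125 159
scene slab 0.63 1980 135.0 243.0 103 167 217 268
scene slab 0.63 1548 323.0 198.0 301 345 177 219
scene keeper 0.72 390 327.0 244.0 310 340 218 270
side meter 0.64 5446 309.0 206.0 256 410 148 291
side meter 0.25 2987 355.0 302.0 314 396 268 337
side meter 0.19 721 446.0 260.0 410 483 242 279
side slab 0.91 3003 355.0 302.0 314 396 268 336
side slab 0.78 3636 480.0 360.0 438 523 321 401
side slab 0.75 1847 278.0 469.0 233 319 456 479
side slab 0.58 3063 246.0 312.0 206 287 276 348
side keeper 0.71 560 294.0 246.0 270 324 233 260
('scene', 'side') meter (array([5.86612761e+02, 8.76739029e+01, 8.19649135e-02]), np.float64(0.36553581829656))
slab (array([ 5.50211065e+02, -1.16884983e+02,  4.05303054e-01]), np.float64(0.12275818591800661))
slab (array([ 5.50197174e+02, -1.17052414e+02,  4.12944983e-01]), np.float64(0.12055417924963256))
('scene',) meter (array([5.88276236e+02, 8.86591815e+01, 8.33070727e-02]), np.float64(0.12843889473948147))
slab (array([ 5.51712765e+02, -1.14692091e+02,  4.28044691e-01]), np.float64(0.05977088606308256))
slab (array([ 5.51569566e+02, -1.14513693e+02,  4.28569505e-01]), np.float64(0.05955539291922056))
('side',) meter (array([5.85233891e+02, 8.50357446e+01, 8.34253218e-02]), np.float64(0.18516198253080154))
slab (array([ 5.48856157e+02, -1.18277628e+02,  4.16049639e-01]), np.float64(0.03331700978759802))
slab (array([ 5.49130492e+02, -1.18652685e+02,  4.14214366e-01]), np.float64(0.03180349062702004))
```

```bash
python3 - <<'E'
from h import *
MP=np.array([586.7,87.0,.083])
o1,d1=ray("scene",[[336.3,219.5]]);o2,d2=ray("side",[[274.4,242]])
A=np.c_[d1[0],-d2[0]];s=np.linalg.lstsq(A,o2-o1,rcond=None)[0]
p,q=o1+d1[0]*s[0],o2+d2[0]*s[1];print("knob top tri",p,q)
k=(p+q)/2; piv=tf([-78,-22,16],MP)[0];print("pivot",piv,"dist",np.linalg.norm((k-piv)[:2]))
v=tf([k-[MP[0],MP[1],0]],[0,0,-MP[2]])[0]-[-78,-22,0];print("angle",np.arctan2(v[1],-v[0]),v)
# keeper mask fit of angle
m=np.load("m.npz")
for a in np.arange(-.2,1.6,.1):
    e=0
    for c in("scene","side"):
        th=np.pi-a
        P=[tf(b,[-78,-22,th]) for b in(box(-58,69,-7,7,4,16),box(53,71,-9,9,16,62))]
        r=render(c,P,MP,info(c)); e+=np.abs(r-m[c+"_keeper"]).sum()/m[c+"_keeper"].sum()
    print(round(a,2),round(e,3),end="; ")
print()
for n,P in dict(fe=[49,-233,14],c1=[-65,150,60],c2=[65,150,60],c3=[65,210,60],c4=[-65,210,60],piv=[-78,-22,16]).items():
    w=tf(P,MP); a=(proj("scene",w)[0]-[100,130])*1.9; b=(proj("side",w)[0]-[180,150])*1.95
    print(n,w.round(),a.round(),b.round())
i=info("wrist"); R=cv2.Rodrigues(i[2])[0]; print("wristcam pos",-R.T@i[3].ravel(),"axes\n",R)
E
```

```text
knob top tri [448.95574143  57.57511213  59.07978984] [449.78584737  56.78734996  58.71600487]
pivot [510.79242097  58.60916618  16.        ] dist 61.43822270070358
angle 0.059756102989385586 [-61.32856379   3.66912424  58.89789736]
-0.2 1.886; -0.1 1.191; 0.0 0.706; 0.1 0.828; 0.2 1.365; 0.3 2.011; 0.4 2.593; 0.5 3.107; 0.6 3.435; 0.7 3.653; 0.8 3.83; 0.9 3.968; 1.0 4.053; 1.1 4.056; 1.2 4.055; 1.3 4.072; 1.4 4.081; 1.5 4.069; 
fe [[ 655. -141.   14.]] [218. 242.] [438. 269.]
c1 [[509. 231.  60.]] [558. 257.] [171.  58.]
c2 [[639. 242.  60.]] [513. 342.] [264.  19.]
c3 [[634. 302.  60.]] [569. 364.] [240.  -9.]
c4 [[505. 291.  60.]] [611. 275.] [147.  27.]
piv [[511.  59.  16.]] [424. 227.] [235. 183.]
wristcam pos [118.244554   642.6702902  373.27559691] axes
 [[ 2.82072522e-01  9.59392729e-01 -8.26422007e-04]
 [ 9.26737791e-01 -2.72248563e-01  2.58916564e-01]
 [ 2.48177677e-01 -7.37991247e-02 -9.65899337e-01]]
```

>>> move_arm(deltas=[0,0,0.8,0.47,-0.99,0,0.5,0,0,0.8,0.47,-0.99,0,0.5,0,0,0.8,0.47,-0.99,0,0.5,0,0,0.8,0.47,-0.99,0,0.5,0,0,0.8,0.47,-0.99,0,0.5])

```text
t: 2.33
tcp_pos: [253.6, 474.3, 231.4]
orientation: [0.0, -0.019, 1.0, 0.0]
contact_force: [0.5, -0.1, 0.7]
gripper_width: 42.8
gripper_force: 0.0
```

>>> move_arm(deltas=[0,0,0,0.47,-0.99,0,0.5,0,0,0,0.47,-0.99,0,0.5,0,0,0,0.47,-0.99,0,0.5,0,0,0,0.47,-0.99,0,0.5,0,0,0,0.47,-0.99,0,0.5])

```text
t: 2.95
tcp_pos: [324.1, 325.8, 231.5]
orientation: [0.0, -0.018, 1.0, 0.0]
contact_force: [0.3, -0.2, -0.4]
gripper_width: 42.8
gripper_force: 0.0
```

>>> move_arm(deltas=[0,0,0,0.47,-0.99,0,0.5,0,0,0,0.47,-0.99,0,0.5,0,0,0,0.47,-0.99,0,0.5,0,0,0,0.47,-0.99,0,0.5,0,0,0,0.47,-0.99,0,0.5])

```text
t: 3.58
tcp_pos: [394.5, 177.3, 231.5]
orientation: [0.0, -0.018, 1.0, 0.0]
contact_force: [0.4, 0.4, -0.8]
gripper_width: 42.8
gripper_force: 0.0
```

>>> move_arm(deltas=[0,0,0,0.47,-0.99,0,0.5,0,0,0,0.47,-0.99,0,0.5,0,0,0,0.47,-0.99,0,0.5,0,0,0,0.44,-1,0,0.5,0,0,0,0,0,0,0.5])

```text
t: 4.2
tcp_pos: [450.3, 56.9, 231.6]
orientation: [0.0, -0.015, 1.0, 0.0]
contact_force: [1.0, 0.5, -0.4]
gripper_width: 42.7
gripper_force: 0.0
```

```bash
python3 - <<'E'
from h import *
o=manip.get_obs();print(o['t'],o['tcp_pos'],o['qpos'].round(2) if hasattr(o['qpos'],'round') else o['qpos'])
ci=info("wrist"); a=manip.capture("wrist")
for n in("slab","knob","keeper","meter"):
    print(n,[(np.round(x['centre']).tolist(),round(x['confidence'],2),proj("wrist",x['centre'],ci).round().tolist()[0]) for x in manip.find_in(n,"wrist")[:3]])
MP=np.array([586.7,87.0,.083])
im=a.copy()
for P in([49,-233,14],[49,0,14],[-78,-22,16],[-65,150,60],[65,150,60],[-22,150,24.5],[-22,0,24.5],[22,0,24.5]):
    q=proj("wrist",tf(P,MP),ci)[0]; cv2.circle(im,tuple(int(v) for v in q),4,(255,0,0),1)
for P in box(-47.5,47.5,-72.5,72.5,12,12)[::2]:
    q=proj("wrist",tf(P,[550.2,-117,.415]),ci)[0]; cv2.circle(im,tuple(int(v) for v in q),4,(0,255,0),1)
q=proj("wrist",[449.5,57.2,62],ci)[0];cv2.circle(im,tuple(int(v) for v in q),4,(0,0,255),1)
save("w1",im)
E
```

```text
4.2 [450.30490118  56.93397207 231.56972855] [-0.81 -0.11  0.55  1.94  0.06  1.3   1.32]
slab [([344.0, -38.0, 15.0], 0.84, [211.0, 77.0]), ([699.0, -295.0, 9.0], 0.67, [0.0, 420.0]), ([543.0, -108.0, 11.0], 0.64, [146.0, 299.0])]
knob [([496.0, 59.0, 15.0], 0.74, [324.0, 258.0])]
keeper []
meter [([532.0, 178.0, 27.0], 0.63, [454.0, 304.0])]
```

View pics/w1.png

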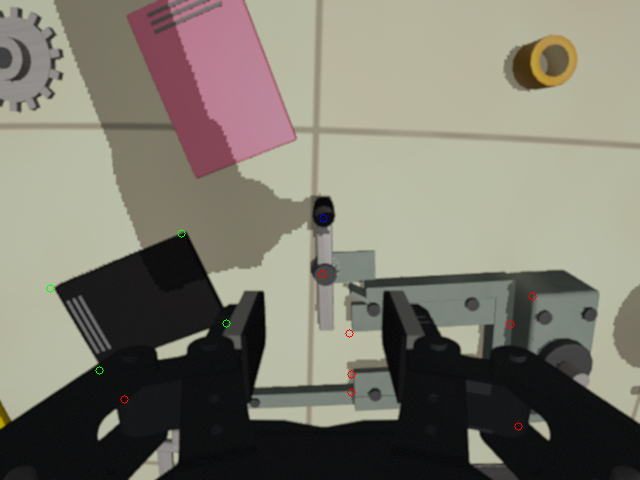

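The overlay agrees: pivot at (323,271), mouth corners at (351,332) and (351,373), slab corners within 6 px, and the knob straddled by the open fingers. I'll descend around the knob.

>>> move_arm(deltas=[0,0,0,0,0,-0.94,0.5,0,0,0,0,0,-0.94,0.5,0,0,0,0,0,-0.94,0.5,0,0,0,0,0,-0.94,0.5,0,0,0,0,0,-0.94,0.5])

```text
t: 5.08
tcp_pos: [449.4, 60.1, 89.5]
orientation: [0.0, -0.018, 1.0, 0.0]
contact_force: [-0.3, -0.0, 0.2]
gripper_width: 42.8
gripper_force: 0.0
```

>>> move_arm(deltas=[0,0,0,0,0,-0.94,0.5,0,0,0,0,0,-0.94,0.5,0,0,0,0,0,0,0.5])

```text
t: 5.45
tcp_pos: [448.0, 59.3, 32.5]
orientation: [-0.002, -0.018, 1.0, -0.001]
contact_force: [-0.2, -0.1, 0.8]
gripper_width: 42.4
gripper_force: 0.0
```

```bash
python3 - <<'E'
import numpy as np
MP=np.array([586.7,87.0,.083]);th=MP[2]
piv=np.array([510.8,58.6])
# knob arc in world: rows of -0.08 rad; cage yaw follows the knob
def k(a): v=62*np.array([-np.cos(a),np.sin(a)]);c,s=np.cos(th),np.sin(th);return piv+[c*v[0]-s*v[1],s*v[0]+c*v[1]]
a0=.05
for i in range(20):
    d=(k(a0+.08*(i+1))-k(a0+.08*i))/30; print(i+1,round(a0+.08*(i+1),2),d.round(2),k(a0+.08*(i+1)).round(1))
E
```

```text
1 0.13 [0.   0.17] [448.9  61.5]
2 0.21 [0.01 0.16] [449.3  66.5]
3 0.29 [0.03 0.16] [450.1  71.3]
4 0.37 [0.04 0.16] [451.3  76.2]
5 0.45 [0.05 0.16] [452.9  80.8]
6 0.53 [0.07 0.15] [454.9  85.4]
7 0.61 [0.08 0.15] [457.2  89.8]
8 0.69 [0.09 0.14] [459.9  94. ]
9 0.77 [0.1  0.13] [462.9  97.9]
10 0.85 [0.11 0.12] [466.2 101.6]
11 0.93 [0.12 0.11] [469.7 105.1]
12 1.01 [0.13 0.1 ] [473.6 108.2]
13 1.09 [0.14 0.09] [477.7 111. ]
14 1.17 [0.14 0.08] [482.  113.5]
15 1.25 [0.15 0.07] [486.4 115.6]
16 1.33 [0.15 0.06] [491.1 117.4]
17 1.41 [0.16 0.05] [495.8 118.8]
18 1.49 [0.16 0.03] [500.7 119.8]
19 1.57 [0.16 0.02] [505.6 120.4]
20 1.65 [0.17 0.01] [510.6 120.6]
```

>>> move_arm(deltas=[0,0,0,0,-0.05,0,0.7,0,0,0,0,0,0,0.7,0,0,-1,0.01,0.17,0,0.7,0,0,-1,0.02,0.16,0,0.7,0,0,-1,0.03,0.16,0,0.7])

```text
t: 6.08
tcp_pos: [451.8, 72.5, 34.8]
orientation: [0.0, 0.104, 0.995, 0.0]
contact_force: [-1.1, -1.4, 1.6]
gripper_width: 25.5
gripper_force: 0.8
```

>>> move_arm(deltas=[0,0,-1,0.04,0.16,0,0.7,0,0,-1,0.05,0.16,0,0.7,0,0,-1,0.07,0.15,0,0.7,0,0,-1,0.08,0.15,0,0.7,0,0,-1,0.09,0.14,0,0.7])

```text
t: 6.7
tcp_pos: [461.6, 95.4, 34.7]
orientation: [0.0, 0.299, 0.954, 0.0]
contact_force: [-0.6, -1.0, 0.4]
gripper_width: 25.5
gripper_force: 0.8
```

>>> move_arm(deltas=[0,0,-1,0.1,0.13,0,0.7,0,0,-1,0.11,0.12,0,0.7,0,0,-1,0.12,0.11,0,0.7,0,0,-1,0.13,0.1,0,0.7,0,0,-1,0.14,0.09,0,0.7])

```text
t: 7.32
tcp_pos: [479.4, 112.1, 34.7]
orientation: [-0.0, 0.483, 0.876, 0.0]
contact_force: [-2.2, 0.1, 0.9]
gripper_width: 25.4
gripper_force: 0.8
```

>>> move_arm(deltas=[0,0,-1,0.14,0.08,0,0.7,0,0,-1,0.15,0.07,0,0.7,0,0,-1,0.15,0.06,0,0.7,0,0,-1,0.16,0.05,0,0.7,0,0,-1,0.16,0.03,0,0.7])

```text
t: 7.95
tcp_pos: [502.3, 120.7, 34.7]
orientation: [-0.0, 0.647, 0.763, 0.0]
contact_force: [-1.5, -0.9, -0.4]
gripper_width: 25.5
gripper_force: 0.7
```

>>> move_arm(deltas=[0,0,-0.3,0.08,0.01,0,0.7,0,0,-0.3,0.07,0.01,0,0.7,0,0,0,0,0,0,0.7])

```text
t: 8.32
tcp_pos: [506.1, 121.1, 34.0]
orientation: [-0.001, 0.664, 0.748, -0.0]
contact_force: [-4.9, -0.7, 2.1]
gripper_width: 25.5
gripper_force: 2.1
```

```bash
cat >> h.py <<'E'
def keeper_angle(MP,show=None,cams=("scene","side")):
    m={}
    for c in cams:
        manip.capture(c); r=manip.trace("keeper",c)
        if r: m[c]=r[0]['pixels']
    out=[]
    for a in np.arange(-.2,1.9,.05):
        e=0
        for c in m:
            P=[tf(b,[-78,-22,np.pi-a]) for b in(box(-58,69,-7,7,4,16),box(53,71,-9,9,16,62))]
            e+=np.abs(render(c,P,MP,info(c))-m[c]).sum()/m[c].sum()
        out.append((round(e/len(m),2),round(a,2)))
    return sorted(out)[:4]
E
python3 -c "
from h import *
print(keeper_angle(np.array([586.7,87.0,.083])));o=manip.get_obs();print(o['qpos'],o['contact_force'])"
```

```text
[(np.float64(0.74), np.float64(1.45)), (np.float64(0.75), np.float64(1.5)), (np.float64(0.81), np.float64(1.4)), (np.float64(0.81), np.float64(1.55))]
[-0.98161284  0.34399507  0.76922675  2.01629745 -0.30535173  0.89746536
  0.07023058] [-4.27825494  0.5368881   3.48418417]
```

>>> move_arm(deltas=[0,0,0,0.08,0,0,0.7,0,0,0,0,0,0,0.7])

```text
t: 8.78
tcp_pos: [506.4, 121.0, 33.4]
orientation: [-0.002, 0.664, 0.748, -0.002]
contact_force: [-13.8, 0.8, 10.2]
gripper_width: 25.7
gripper_force: 6.9
```

>>> move_arm(deltas=[0,0,0,-0.2,0,0,0.5,0,0,0,0,0,0.1,0.5,0,0,0,0,0,0.9,0.5,0,0,0,0,0,0.9,0.5,0,0,0,0,0,0.9,0.5])

```text
t: 9.4
tcp_pos: [503.7, 120.9, 119.2]
orientation: [0.0, 0.664, 0.747, 0.001]
contact_force: [0.8, 0.2, 0.6]
gripper_width: 42.7
gripper_force: 0.0
```

>>> move_arm(deltas=[0,0,1,-0.08,-0.43,0,0.4,0,0,1,-0.08,-0.43,0,0.4,0,0,1,-0.08,-0.43,0,0.4,0,0,1,-0.08,-0.43,0,0.4,0,0,1,-0.08,-0.43,0,0.4])

```text
t: 10.02
tcp_pos: [491.6, 55.9, 118.4]
orientation: [0.001, 0.501, 0.865, 0.001]
contact_force: [-0.0, 0.9, 0.0]
gripper_width: 51.2
gripper_force: 0.0
```

>>> move_arm(deltas=[0,0,1,-0.08,-0.43,0,0.4,0,0,1,-0.08,-0.43,0,0.4,0,0,1,-0.08,-0.43,0,0.4,0,0,1,-0.08,-0.43,0,0.4,0,0,1,-0.08,-0.43,0,0.4])

```text
t: 10.65
tcp_pos: [479.6, -8.7, 118.4]
orientation: [0.001, 0.32, 0.948, 0.0]
contact_force: [-0.1, 0.1, 0.2]
gripper_width: 51.2
gripper_force: 0.0
```

>>> move_arm(deltas=[0,0,1,-0.08,-0.43,0,0.4,0,0,1,-0.08,-0.43,0,0.4,0,0,1,-0.08,-0.43,0,0.4,0,0,1,-0.08,-0.43,0,0.4,0,0,1,-0.08,-0.43,0,0.4])

```text
t: 11.28
tcp_pos: [467.6, -73.2, 118.4]
orientation: [0.001, 0.125, 0.992, 0.0]
contact_force: [-0.4, -0.4, 0.6]
gripper_width: 51.1
gripper_force: 0.0
```

>>> move_arm(deltas=[0,0,1,-0.08,-0.43,0,0.4,0,0,1,-0.08,-0.43,0,0.4,0,0,1,-0.08,-0.43,0,0.4,0,0,1,-0.08,-0.43,0,0.4,0,0,0.2,0,0,0,0.4])

```text
t: 11.9
tcp_pos: [457.7, -125.1, 118.3]
orientation: [0.001, -0.041, 0.999, -0.0]
contact_force: [0.0, 0.5, 0.4]
gripper_width: 51.0
gripper_force: 0.0
```

```bash
python3 - <<'E'
from h import *
MP=np.array([586.7,87.0,.083])
print(keeper_angle(MP))
ci=info("wrist"); im=manip.capture("wrist").copy()
for P in([49,-233,14],[49,0,14],[-78,-22,16],[-22,0,24.5],[22,0,24.5]):
    q=proj("wrist",tf(P,MP),ci)[0]; cv2.circle(im,tuple(int(v) for v in q),4,(255,0,0),1)
for P in box(-47.5,47.5,-72.5,72.5,12,12)[::2]:
    q=proj("wrist",tf(P,[550.2,-117,.415]),ci)[0]; cv2.circle(im,tuple(int(v) for v in q),4,(0,255,0),1)
save("w2",im)
E
```

```text
[(np.float64(2.23), np.float64(1.45)), (np.float64(2.23), np.float64(1.5)), (np.float64(2.3), np.float64(1.55)), (np.float64(2.4), np.float64(1.4))]
```

View pics/w2.png

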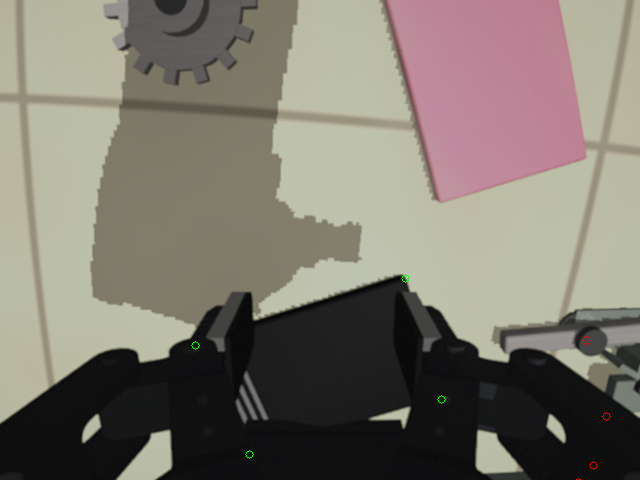

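The close view confirms the ribbed black slab (its near-front corner at (405,278) matches), and the keeper bar is open along -y at (545,338). I'll descend on the slab's near side.

>>> move_arm(deltas=[0,0,0,-0.1,0,-0.99,0.4,0,0,0,0,0,-0.99,0.4,0,0,0,0,0,-0.99,0.4,0,0,0,0,0,-0.99,0.4,0,0,0,0,0,-0.05,0.4])

```text
t: 12.78
tcp_pos: [455.0, -124.1, -3.0]
orientation: [-0.0, -0.041, 0.999, -0.0]
contact_force: [-0.1, -0.4, -0.1]
gripper_width: 51.1
gripper_force: 0.0
```

>>> move_arm(deltas=[0,0,0,0.5,0.04,0,0.4,0,0,0,0.5,0.04,0,0.4,0,0,0,0.5,0.04,0,0.4,0,0,0,0,0,0,0.4])

```text
t: 13.28
tcp_pos: [500.9, -120.3, -2.3]
orientation: [0.0, -0.042, 0.999, -0.0]
contact_force: [0.3, 0.6, 0.1]
gripper_width: 51.3
gripper_force: 0.0
```

>>> move_arm(deltas=[0,0,0,0.5,0.04,0,0.4,0,0,0,0.5,0.04,0,0.4,0,0,0,0.2,0,0,0.4,0,0,0,0,0,0,0.4])

```text
t: 13.78
tcp_pos: [536.0, -118.3, -2.4]
orientation: [0.0, -0.042, 0.999, -0.0]
contact_force: [1.2, -0.3, -1.2]
gripper_width: 51.1
gripper_force: 0.0
```

```bash
cat >> h.py <<'E'
def slabpose(p0,cams=("side","scene")):
    M={}
    for c in cams:
        manip.capture(c); r=manip.trace("slab",c); t=proj(c,[p0[0],p0[1],12])[0]
        if r: 
            b=min(r,key=lambda x:np.hypot(*(np.argwhere(x['pixels']).mean(0)[::-1]-t)));M[c]=b['pixels'].astype(float)
            print(c,int(M[c].sum()),round(b['confidence'],2))
            print(fit(SLAB,{c:M[c]},p0))
    return M
E
python3 -c "
from h import *
slabpose([575,-117,.083])"
```

```text
side 1985 0.89
(array([ 5.96707460e+02, -1.32438394e+02,  6.53181180e-02]), np.float64(0.5290699856768905))
scene 2022 0.78
(array([ 5.96576595e+02, -1.26409497e+02,  9.28689964e-02]), np.float64(0.05785768313260023))
```

>>> move_arm(deltas=[0,0,0,0.15,0,0,0.4,0,0,0,0.15,0,0,0.4,0,0,0,0,0,0,0.4])

```text
t: 14.35
tcp_pos: [545.0, -118.1, -2.3]
orientation: [0.0, -0.042, 0.999, -0.0]
contact_force: [-0.8, -0.1, -0.2]
gripper_width: 51.2
gripper_force: 0.0
```

>>> move_arm(deltas=[0,0,0,0.06,0,0,0.4,0,0,0,0,0,0,0.4])

```text
t: 14.6
tcp_pos: [546.2, -118.2, -2.4]
orientation: [-0.0, -0.042, 0.999, -0.0]
contact_force: [-0.2, 0.0, -0.6]
gripper_width: 51.2
gripper_force: 0.3
```

>>> move_arm(deltas=[0,0,0,0.06,0,0,0.4,0,0,0,0,0,0,0.4])

```text
t: 14.85
tcp_pos: [547.7, -118.2, -2.5]
orientation: [-0.0, -0.042, 0.999, 0.0]
contact_force: [-4.4, -0.0, 0.9]
gripper_width: 51.3
gripper_force: 1.7
```

>>> move_arm(deltas=[0,0,0,-0.3,0,0,0.4,0,0,0,0,0,1,0.4,0,0,0,0,0,1,0.4,0,0,-1,0,0,1,0.45,0,0,-1,0.05,-0.2,0.5,0.45])

```text
t: 15.48
tcp_pos: [541.1, -123.8, 104.2]
orientation: [0.001, 0.039, 0.999, 0.0]
contact_force: [0.1, -0.4, 0.2]
gripper_width: 46.6
gripper_force: 0.0
```

>>> move_arm(deltas=[0,0,-1,0.14,-0.23,0,0.45,0,0,-1,0.14,-0.23,0,0.45,0,0,-1,0.14,-0.23,0,0.45,0,0,-1,0.14,-0.23,0,0.45,0,0,-1,0.14,-0.23,0,0.45])

```text
t: 16.1
tcp_pos: [561.5, -158.8, 102.7]
orientation: [0.0, 0.237, 0.971, 0.0]
contact_force: [0.4, -0.7, 0.0]
gripper_width: 46.6
gripper_force: 0.0
```

>>> move_arm(deltas=[0,0,-1,0.14,-0.23,0,0.45,0,0,-1,0.14,-0.23,0,0.45,0,0,-1,0.14,-0.23,0,0.45,0,0,-1,0.14,-0.23,0,0.45,0,0,-1,0.14,-0.23,0,0.45])

```text
t: 16.73
tcp_pos: [582.6, -193.2, 102.6]
orientation: [0.0, 0.426, 0.905, 0.0]
contact_force: [0.3, -0.0, -0.4]
gripper_width: 46.5
gripper_force: 0.0
```

>>> move_arm(deltas=[0,0,-1,0.14,-0.23,0,0.45,0,0,-1,0.14,-0.23,0,0.45,0,0,-1,0.14,-0.23,0,0.45,0,0,-1,0.14,-0.23,0,0.45,0,0,-1,0.14,-0.23,0,0.45])

```text
t: 17.35
tcp_pos: [603.6, -227.7, 102.6]
orientation: [0.0, 0.597, 0.802, 0.0]
contact_force: [-0.8, -0.6, 0.1]
gripper_width: 46.8
gripper_force: 0.0
```

```bash
python3 - <<'E'
from h import *
MP=np.array([586.7,87.0,.083])
slabpose([605,-128,.083]); slabpose([703,-336,.083]); 
print(tf([[1.5,-216-72.5-30,0]],MP),manip.get_obs()['qpos'])
for y in(.3,.6): print(y)
ci=info("wrist"); im=manip.capture("wrist").copy()
for P in([49,-233,14],[49,0,14],[-78,-22,16]):
    q=proj("wrist",tf(P,MP),ci)[0]; cv2.circle(im,tuple(int(v) for v in q),4,(255,0,0),1)
save("w3",im)
E
```

```text
side 3617 0.63
(array([1362.33333333, 1142.66666667,   -4.397     ]), np.float64(1.0))
scene 1984 0.91
(array([ 6.05563116e+02, -1.27893883e+02,  1.11513989e-01]), np.float64(0.09356815306767868))
side 3527 0.98
(array([ 702.0514359 , -340.25657381,   -1.30117182]), np.float64(0.046043685407250505))
scene 2005 0.61
(array([ 702.42114318, -338.33172708,   -1.28758292]), np.float64(0.05318468534545988))
[[ 614.59999431 -230.27919931    0.        ]] [-0.46267974  0.64949733  1.07304431  1.66375162 -0.60689043  1.20112765
  1.05037272]
0.3
0.6
```

View pics/w3.png

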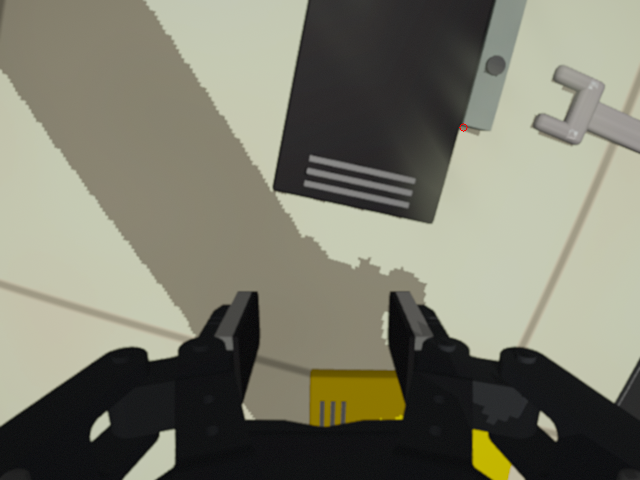

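```bash
python3 - <<'E'
from h import *
MP=np.array([586.7,87.0,.083])
w=onz("wrist",[[274,189],[432,222],[462,128]],[12,12,14]) if 0 else np.r_[onz("wrist",[[274,189],[432,222]],12),onz("wrist",[[490,130]],14)]
print(w)
print(tf(w-[MP[0],MP[1],0],[0,0,-MP[2]]), np.arctan2(w[1,1]-w[0,1],w[1,0]-w[0,0]), np.linalg.norm(w[1]-w[0]))
o=manip.get_obs();print(o['tcp_pos'],o['orientation'])
E
```

```text
[[ 565.8421427  -203.36128006   12.        ]
 [ 657.24830065 -195.36817022   12.        ]
 [ 669.32342099 -137.71369833   14.        ]]
[[ -44.85837862 -287.63248954   12.        ]
 [  46.89577818 -287.24489946   12.        ]
 [  63.70915835 -230.78998907   14.        ]] 0.08722419848238663 91.75497543787766
[ 603.52401015 -227.26203694  102.68029867] [-1.92236357e-05  5.95518825e-01  8.03341328e-01  1.95766995e-04]
```

The wrist view shows the slab flush along the fence, its rear corners at (274,189) and (432,222); the rear is at meter y -287, and yellow is clear of the path. I'll square the tool and go down behind it.

>>> move_arm(deltas=[0,0,-1,0.1,-0.01,0,0.45,0,0,-1,0.12,0,0,0.45,0,0,-0.6,0.12,0,0,0.45,0,0,0,0,0,-0.9,0.45,0,0,0,0,0,-0.9,0.45])

```text
t: 18.42
tcp_pos: [614.0, -227.7, 48.2]
orientation: [0.0, 0.676, 0.737, 0.0]
contact_force: [-0.9, 0.3, -0.2]
gripper_width: 46.9
gripper_force: 0.0
```

>>> move_arm(deltas=[0,0,0,0,0,-0.9,0.45,0,0,0,0,0,-0.75,0.45,0,0,0,0,0,0,0.45])

```text
t: 18.8
tcp_pos: [614.1, -228.1, -1.2]
orientation: [0.0, 0.676, 0.737, 0.0]
contact_force: [-0.3, 0.7, 0.3]
gripper_width: 47.0
gripper_force: 0.0
```

>>> move_arm(deltas=[0,0,0,-0.045,0.6,0,0.45,0,0,0,-0.045,0.6,0,0.45,0,0,0,-0.045,0.6,0,0.45,0,0,0,-0.045,0.6,0,0.45,0,0,0,-0.045,0.6,0,0.45])

```text
t: 19.42
tcp_pos: [606.8, -136.2, -1.0]
orientation: [-0.0, 0.676, 0.737, 0.0]
contact_force: [-1.5, -2.2, 0.4]
gripper_width: 46.7
gripper_force: 1.2
```

>>> move_arm(deltas=[0,0,0,-0.045,0.6,0,0.45,0,0,0,-0.045,0.5,0,0.45,0,0,0,-0.03,0.3,0,0.45,0,0,0,0,0,0,0.45])

```text
t: 19.92
tcp_pos: [603.7, -94.6, -0.9]
orientation: [-0.0, 0.676, 0.737, 0.0]
contact_force: [-0.4, -1.0, -0.3]
gripper_width: 47.1
gripper_force: 0.0
```

```bash
python3 - <<'E'
from h import *
MP=np.array([586.7,87.0,.083])
slabpose(tf([[1.5,-90,0]],MP)[0].tolist()[:2]+[.083],("scene","side")); print(tf([[1.5,-90,0]],MP))
im=manip.capture("wrist"); save("w4",im)
a=manip.capture("scene"); save("sc4",cv2.resize(a[190:350,200:440],None,fx=3,fy=3,interpolation=cv2.INTER_CUBIC))
E
```

```text
scene 2083 0.78
(array([ 5.90531160e+02, -8.96535152e+00,  8.16646195e-02]), np.float64(0.11954665687686501))
side 1455 0.82
(array([ 5.94466012e+02, -1.06302263e+01,  9.65103162e-02]), np.float64(0.7667704332592143))
[[595.65626236  -2.56581583   0.        ]]
```

View pics/sc4.png

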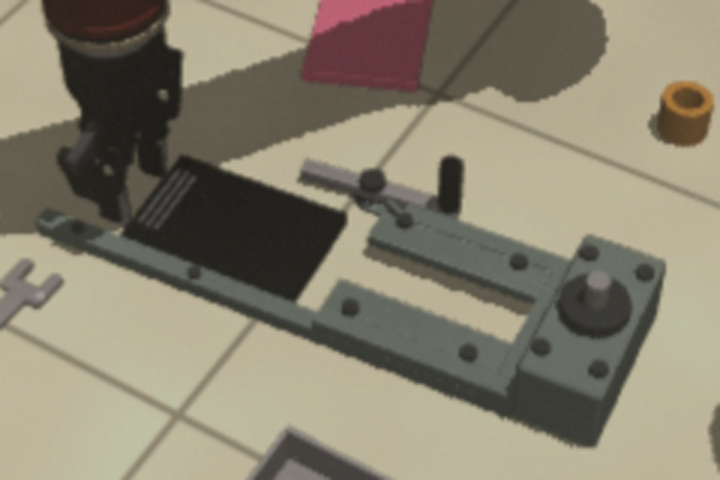

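The crop shows the slab against the fence, its front just before the mouth, the keeper clear and open. I'll push into the slot.

>>> move_arm(deltas=[0,0,0,0.02,0.4,0,0.45,0,0,0,-0.02,0.4,0,0.45,0,0,0,-0.03,0.4,0,0.45,0,0,0,-0.03,0.4,0,0.45,0,0,0,0,0,0,0.45])

```text
t: 20.85
tcp_pos: [601.9, -45.6, -1.1]
orientation: [-0.0, 0.675, 0.738, 0.0]
contact_force: [0.4, -0.4, 0.3]
gripper_width: 46.9
gripper_force: 0.0
```

>>> move_arm(deltas=[0,0,0,-0.05,0.6,0,0.45,0,0,0,-0.05,0.6,0,0.45,0,0,0,-0.05,0.6,0,0.45,0,0,0,-0.05,0.6,0,0.45,0,0,0,0,0,0,0.45])

```text
t: 21.48
tcp_pos: [595.4, 27.1, -1.3]
orientation: [-0.001, 0.675, 0.738, 0.0]
contact_force: [-0.1, -0.6, 0.3]
gripper_width: 47.0
gripper_force: 0.0
```

>>> move_arm(deltas=[0,0,0,-0.03,0.4,0,0.45,0,0,0,-0.03,0.4,0,0.45,0,0,0,0,0,0,0.45])

```text
t: 21.85
tcp_pos: [593.8, 49.5, -1.1]
orientation: [-0.0, 0.676, 0.737, 0.0]
contact_force: [0.2, 0.6, -0.6]
gripper_width: 47.1
gripper_force: 0.0
```

>>> move_arm(deltas=[0,0,0,-0.02,0.2,0,0.45,0,0,0,-0.02,0.2,0,0.45,0,0,0,0,0,0,0.45])

```text
t: 22.22
tcp_pos: [592.6, 60.9, -1.0]
orientation: [-0.0, 0.676, 0.737, 0.0]
contact_force: [-0.3, 0.7, 0.0]
gripper_width: 46.9
gripper_force: 0.0
```

>>> move_arm(deltas=[0,0,0,-0.01,0.08,0,0.45,0,0,0,0,0,0,0.45])

```text
t: 22.48
tcp_pos: [592.3, 62.6, -0.9]
orientation: [-0.0, 0.676, 0.737, 0.0]
contact_force: [-0.5, 0.9, 0.4]
gripper_width: 46.9
gripper_force: 0.0
```

>>> move_arm(deltas=[0,0,0,0,0.06,0,0.45,0,0,0,0,0,0,0.45])

```text
t: 22.72
tcp_pos: [592.3, 64.3, -0.9]
orientation: [-0.0, 0.676, 0.737, -0.0]
contact_force: [0.2, -0.5, 1.1]
gripper_width: 47.2
gripper_force: 0.3
```

>>> move_arm(deltas=[0,0,0,0,0.06,0,0.45,0,0,0,0,0,0,0.45])

```text
t: 22.98
tcp_pos: [592.2, 65.9, -0.9]
orientation: [0.0, 0.676, 0.737, -0.0]
contact_force: [-0.6, -1.6, 0.5]
gripper_width: 46.9
gripper_force: 1.0
```

>>> move_arm(deltas=[0,0,0,0,0.06,0,0.45,0,0,0,0,0,0,0.45])

```text
t: 23.22
tcp_pos: [592.1, 66.0, -0.9]
orientation: [0.001, 0.677, 0.736, -0.001]
contact_force: [-1.4, -6.9, 0.8]
gripper_width: 46.7
gripper_force: 3.4
```

>>> move_arm(deltas=[0,0,0,0,0.05,0,0.45,0,0,0,0,0,0,0.45])

```text
t: 23.48
tcp_pos: [592.0, 66.0, -0.9]
orientation: [0.001, 0.677, 0.736, -0.001]
contact_force: [-1.8, -10.9, 0.2]
gripper_width: 47.0
gripper_force: 5.3
```

>>> move_arm(deltas=[0,0,0,0.02,-0.3,0,0.45,0,0,0,0.07,-0.8,0,0.45,0,0,0,0,-0.5,0.8,0.45,0,0,0,0,-0.5,1,0.45,0,0,0,0,0,1,0.45])

```text
t: 24.1
tcp_pos: [595.1, 4.6, 85.8]
orientation: [0.0, 0.677, 0.736, 0.0]
contact_force: [-0.3, -0.1, 0.3]
gripper_width: 46.9
gripper_force: 0.0
```

```bash
python3 - <<'E'
from h import *
MP=np.array([586.7,87.0,.083])
print(keeper_angle(MP))
ci=info("wrist"); im=manip.capture("wrist").copy()
for P in([-47.5+1.5,-12,12],[49,-12,12],[-78,-22,16],[-22,0,24.5],[22,0,24.5],[-82.4,39.8,62],[-22,133,12],[22,133,12]):
    q=proj("wrist",tf(P,MP),ci)[0]; cv2.circle(im,tuple(int(v) for v in q),4,(255,0,0),1)
save("w5",im)
E
```

```text
[(np.float64(0.27), np.float64(1.5)), (np.float64(0.28), np.float64(1.45)), (np.float64(0.32), np.float64(1.55)), (np.float64(0.36), np.float64(1.4))]
```

View pics/w5.png

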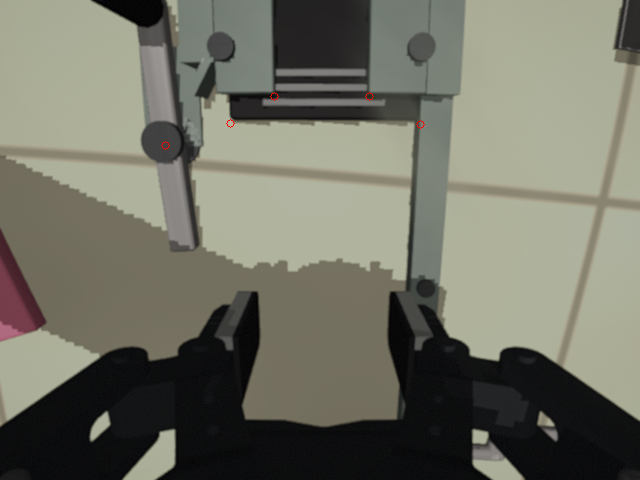

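Slab home: its rear edge at row 121 sits 12 mm outside the mouth (row 94), matching the overlay. The keeper is still open with its knob at (130,8). I'll move over the knob.

>>> move_arm(deltas=[0,0,0,0,0,1,0.5,0,0,0,-0.77,0.97,0.1,0.5,0,0,0,-0.77,0.97,0,0.5,0,0,0,-0.77,0.97,0,0.5,0,0,0,-0.78,0.95,0,0.5])

```text
t: 24.98
tcp_pos: [501.0, 123.2, 115.5]
orientation: [-0.0, 0.676, 0.737, -0.001]
contact_force: [0.6, 0.1, 0.6]
gripper_width: 42.7
gripper_force: 0.0
```

>>> move_arm(deltas=[0,0,0,0,0,0,0.5,0,0,0,0,0,-0.9,0.5,0,0,0,0,0,-0.9,0.5,0,0,0,0,0,-0.95,0.5,0,0,0,0,0,0,0.5])

```text
t: 25.6
tcp_pos: [501.3, 120.7, 32.2]
orientation: [-0.0, 0.677, 0.736, -0.002]
contact_force: [-0.8, 0.2, 0.1]
gripper_width: 42.6
gripper_force: 0.0
```

>>> move_arm(deltas=[0,0,0,0,0,0,0.7,0,0,0,0,0,0,0.7,0,0,1,-0.16,-0.02,0,0.7,0,0,1,-0.16,-0.04,0,0.7,0,0,1,-0.15,-0.06,0,0.7])

```text
t: 26.22
tcp_pos: [488.9, 118.9, 34.5]
orientation: [0.0, 0.582, 0.813, 0.001]
contact_force: [1.6, 0.7, -1.4]
gripper_width: 25.6
gripper_force: 0.7
```

>>> move_arm(deltas=[0,0,1,-0.15,-0.07,0,0.7,0,0,1,-0.14,-0.08,0,0.7,0,0,1,-0.14,-0.09,0,0.7,0,0,1,-0.13,-0.1,0,0.7,0,0,1,-0.12,-0.11,0,0.7])

```text
t: 26.85
tcp_pos: [468.4, 105.7, 34.5]
orientation: [0.0, 0.409, 0.913, 0.001]
contact_force: [1.0, 1.7, -0.7]
gripper_width: 25.9
gripper_force: 0.8
```

>>> move_arm(deltas=[0,0,1,-0.11,-0.12,0,0.7,0,0,1,-0.1,-0.13,0,0.7,0,0,1,-0.09,-0.14,0,0.7,0,0,1,-0.08,-0.15,0,0.7,0,0,1,-0.07,-0.15,0,0.7])

```text
t: 27.48
tcp_pos: [454.7, 84.9, 34.4]
orientation: [0.0, 0.219, 0.976, 0.001]
contact_force: [-0.6, 2.5, 0.2]
gripper_width: 25.6
gripper_force: 0.8
```

>>> move_arm(deltas=[0,0,1,-0.06,-0.16,0,0.7,0,0,1,-0.05,-0.16,0,0.7,0,0,1,-0.03,-0.16,0,0.7,0,0,1,-0.02,-0.16,0,0.7,0,0,1,-0.01,-0.17,0,0.7])

```text
t: 28.1
tcp_pos: [449.6, 60.5, 34.3]
orientation: [0.0, 0.021, 1.0, 0.001]
contact_force: [-0.8, 1.4, 0.1]
gripper_width: 25.9
gripper_force: 0.8
```

>>> move_arm(deltas=[0,0,0.8,0,-0.13,0,0.7,0,0,0.5,0,-0.1,0,0.7,0,0,0,0,0,0,0.7])

```text
t: 28.48
tcp_pos: [449.6, 53.2, 34.2]
orientation: [0.0, -0.029, 1.0, 0.0]
contact_force: [-0.4, -0.3, 0.6]
gripper_width: 25.6
gripper_force: 0.0
```

>>> move_arm(deltas=[0,0,0,0,-0.07,0,0.7,0,0,0,0,0,0,0.7])

```text
t: 28.72
tcp_pos: [449.4, 51.2, 33.8]
orientation: [0.0, -0.029, 1.0, 0.0]
contact_force: [0.8, 0.5, 0.7]
gripper_width: 26.0
gripper_force: 0.4
```

>>> move_arm(deltas=[0,0,0,0,-0.05,0,0.7,0,0,0,0,0,0,0.7])

```text
t: 28.98
tcp_pos: [449.4, 50.9, 33.8]
orientation: [0.0, -0.03, 1.0, 0.001]
contact_force: [-0.0, 6.3, 1.2]
gripper_width: 25.8
gripper_force: 3.3
```

>>> move_arm(deltas=[0,0,0,0,0.15,0,0.6,0,0,0,0,0,0,0.5,0,0,0,0,0,0.9,0.5,0,0,0,0,0,0.9,0.5,0,0,0,0,0,0.9,0.5])

```text
t: 29.6
tcp_pos: [449.0, 53.5, 115.2]
orientation: [-0.0, -0.029, 1.0, -0.0]
contact_force: [0.5, 0.4, -0.0]
gripper_width: 42.7
gripper_force: 0.0
```

>>> move_arm(deltas=[0,0,0,-0.2,-0.5,1,0.3,0,0,0,-0.2,-0.5,1,0.3,0,0,0,0,-0.5,1,0.3,0,0,0,0,0,0,0.3])

```text
t: 30.1
tcp_pos: [438.3, 8.1, 206.2]
orientation: [0.001, -0.029, 1.0, 0.001]
contact_force: [-0.2, 0.2, -0.4]
gripper_width: 59.7
gripper_force: 0.0
```

```bash
python3 - <<'E'
from h import *
MP=np.array([586.7,87.0,.083])
print(keeper_angle(MP)); print(manip.get_obs()['t'],manip.get_obs()['contact_force'])
a=manip.capture("scene");b=manip.capture("side")
x=cv2.resize(a[170:360,240:440],None,fx=2.4,fy=2.4,interpolation=cv2.INTER_CUBIC);y=cv2.resize(b[140:330,220:350],None,fx=2.4,fy=2.4,interpolation=cv2.INTER_CUBIC)
save("fin",np.hstack([x,y]))
E
```

```text
[(np.float64(0.43), np.float64(-0.0)), (np.float64(0.45), np.float64(0.05)), (np.float64(0.46), np.float64(-0.05)), (np.float64(0.52), np.float64(0.1))]
30.3 [ 0.05243455 -0.09993464 -0.4416482 ]
```

View pics/fin.png

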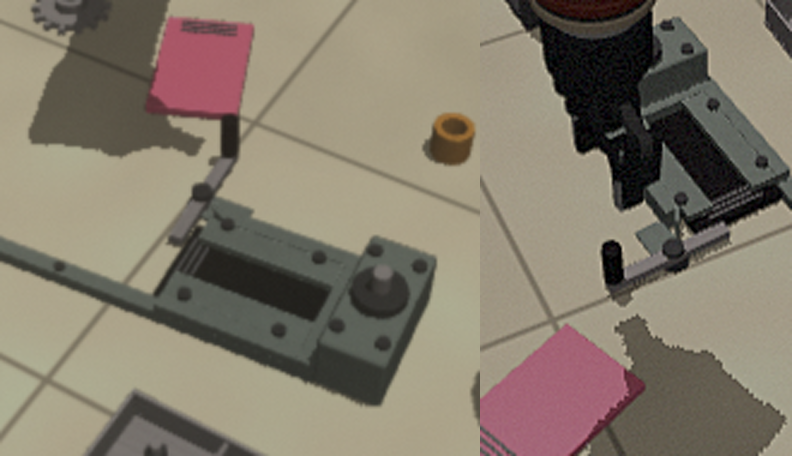

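The picture shows the slab home in the slot, filling it to the stop, the keeper bar shut across the near corner behind the slab, and the bystanders in view where they were. I'm handing in.

```bash
python3 -c "
from plant import manip
print(manip.hand_in())"
```

```text
the job is handed in; nothing more can be done
None
```

The keeper was opened to its stop, the black slab was slid along the fence fully home, the keeper was shut behind it, and the job was handed in at about 30 s with the gripper clear of everything.

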